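# Dial open the snapped-shut padlock of the sample box and hold it up

### The job

The padlock of the steel sample box was left snapped shut on the bench. Lay it in the sloped lock cradle, dial up and shackle uphill, and let go of it; turn its dial to 3 (the white line at the third mark clockwise from the long mark, where it clicks in), then pull the shackle fully open. Lift the open lock out and finish still holding it up, open and steady, over the cradle and about 20 cm above the bench for a colleague to take; do not disturb the bottle or the small upright carton beside the work.

Things in the scene. Friction and masses are not known exactly. Their poses are not given: they have to be found in the camera images.
- lock_centre (a point): Centre of the padlock's case. The padlock (0.25 to 0.37 kg) starts on its back on the bench, dial up: bare steel case 60 mm long (x), 58 wide (y), 28 thick (z), round-bar shackle out of its +x end. z points out of the dial face, x toward the shackle. Grip it across y by its flat sides. Unless the dial is on 3 the shackle gives only 1 to 2 mm and the whole lock comes along.
- dial_knob (a point): On the dial's axis (through the case's centre, along its z), 37 mm above the lock's back, mid-height of the black round knob: 30 mm across, standing 1.5 to 17 mm above the case's face. z along the axis away from the case, x along the knob's white line. Round it the face has ten white marks 36 degrees apart; the long one, number 0, is on the shackle side.
- dial (a joint): Turn of the dial, rad, growing clockwise as one looks at its face; 0 with the white line at the long mark, 0.628 per mark. A spring notch at each mark (up to 0.1 N m to leave it; let go, it settles in the nearest). It turns freely past whole turns. On mark 3 (1.885, or whole turns from that; within 0.12 rad) the shackle is free. Starts on mark 5, 6 or 7.
- shackle_grip (a point): Middle of the shackle between its two legs, at mid-height of the 8 mm bar. Legs lie along x, 40 mm apart in y (48 mm over the outside, 32 inside). Shut, this point is 14 mm beyond the case's end; the legs are straight up to 2 mm past it, and the round bow ends 26 mm past it. Moves with the shackle; axes as the case's: +x is the way the shackle pulls out.
- shackle (a joint): How far the shackle is pulled out of the case, m: 0 shut, 0.014 fully open (stop). It slides stiffly (about 2 N) and stays where it is left. Once it is out, the dial cannot turn.
- cradle_seat: Floor of the grey lock cradle's pocket, origin at its centre, 55 mm above the bench. z square out of the floor, x uphill, y across. It slopes 20 degrees, rising away from the robot (x within 0.35 rad of world x in plan). Pocket 65 (x) x 63 mm (y) inside, rim 8 mm high, its upper half flared about 2.5 mm; the shackle overhangs the upper rim.
- lock_stand: The stand that carries the pocket, fixed to the bench: foot plate 96 x 84 mm, pocket plate 76 x 74 mm; origin under its centre on the bench, z up. In the pocket's plate the side rims (at +y and -y) are left open over the middle 35 mm of their length so that fingers can pass beside the lock.
- bottle: Loose squat white bottle with a cap, 75 mm in diameter, 164 mm high, origin at the centre of its underside; stays where it is.
- cover_glasses: Small carton 18 x 40 x 60 mm standing on end, origin at the centre of its underside; stays where it is.
There are look-alikes about, which are no part of the job. What is shaped like the part that bears lock_centre but blue or orange is not meant. Leave any pink look-alike of the lock_stand alone.

How it is judged:
By the outcome, as a careful person would: the job done as asked, in the order asked, and still so for the second after the job is handed in, while the arm keeps its last pose, push and grip.
It also fails if it takes over 67 s, if anything falls off the work surface, if the arm or the gripper's body presses on something with over 40 N, if the wrist force passes 120 N, or if a joint passes its speed limit or range.

### The arm

A 6-joint arm with a two-finger parallel gripper is mounted at the origin on a cart in front of the work surface, level with it; the furniture and walls round the work are solid. World frame = base frame: x ahead of the robot, y to its left, z up, the work surface at z = 0. Lengths are in m, angles in degrees, forces in N, time in s.
With the tool pointing down it reaches from about 0.35 to 0.875 m from the base axis. Payload 15.5 kg.
Tool frame: the origin (TCP) lies on the centre line of the jaws, within the pads' length; the fingertips stand 22 mm ahead of it and the grasp point (between the pads) lies 3 mm ahead of it (r.tip_extent is the distance from the TCP to the fingertips, in m); z points along the fingers, y is the line along which they close (so a half turn about z gives the same grasp; the last joint's range is limited). The gripper opens to 85 mm and grips with 20 to 120 N. Pads are 22 mm wide; open, the fingers measure 114 mm over their backs; the gripper's body (76 mm by 85 mm) begins 54 mm behind the grasp point. The pads swing forward as they close: fully open they stand 13 mm farther back than shut.
Start: joints at [69.242, 28.281, 77.091, -0, 74.628, -5.472], TCP at [0.165, 0.603, 0.22] pointing down, gripper open.
Joint ranges: [-166.48, 166.48], [-47.26, 123.95], [12.59, 153.08], [-70.14, 250.14], [6.76, 159.57], [-176.63, 176.63]. Speed limits (degrees/s): [108.29, 108.29, 147.25, 172.46, 172.46, 172.46].

### API

Orientations are given as [roll, pitch, yaw] about the fixed x, y, z axes, in that order (R = Rz(yaw) Ry(pitch) Rx(roll)).
In Python, from cell import sense, imaging, job, r gives the robot as it stands.
- The arm moves only by the tool step_arm, never from a script. Its argument "rows" is one flat list of numbers, 7 for each row, row after row: the turn, a rotation vector about the tool's x, y, z in rad, then the shift along the tool's x, y, z in mm, then the finger opening in mm, from 0 to 85.4. A call has exactly 8 rows; each row is the pose to reach, as a shift and turn from the pose commanded when the call began, along the tool's axes at that moment; what a row does not reach only later rows make up. A row lasts 1/12 s, in which the tool goes at most 41.7 mm and 7.16 degrees, less where a joint would pass 70% of its speed; a pose out of reach is approached as far as the arm can. A call with a gripper value outside its range is refused whole. The fingers move at their own pace and stop on an object; the grip force is fixed at half the most. Time passes only in rows, so rows that repeat a pose let the fingers close, or fill a call up. It gives the time, the measured TCP pose, the force, the opening and the grip force at its end, in the units of the state.
- sense(): the state, without advancing time (a new reading comes with each control period).
- imaging.capture(name): name is "scene" or "side" or "wrist"; returns the picture (384x512x3 uint8, blue, green, red); there is no depth.
- imaging.camera_model(name): a dict with "fovy" (degrees; the focal length in pixels is half the picture's height over the tangent of half this angle, whatever the lens; pixels are square), "cx", "cy" (the principal point, pixels), "rvec" (rotation vector, rad) and "tvec" (3), from world to camera coordinates, as OpenCV has them. Camera axes: x right, y down, z forward; pixel columns grow to the right and rows downward; lengths in m; the calibration is good to about 2 mm. A picture is of the moment at which its call begins: read the wrist's pose just before it. camera_model takes no time and is no camera call; for the wrist camera it gives the pose at the moment of the call.
- job.job_done(): hands the job in; it is judged then, once.
The state is a dict: "time": time; "q": joint angles; "qd": joint speeds; "joint_torque": joint torques, N m; "ee_pos": TCP position; "tcp_rot": TCP orientation; "ft_force": force on the tool from outside, world axes, zero at the start; "moment": the same for the moment, N m; "grip_width": finger opening in m; "finger_force": force on a finger pad.
Only numpy, scipy, OpenCV 4.12 (cv2) and the standard library are available. Lean on these libraries where they do the work, as an engineer would, in place of code of your own. Each camera call takes 0.05 s, during which the arm holds its last target. There are 200 camera calls.

## Working session

There is one attempt and no reset: what is moved stays moved. The work goes in short steps, Python scripts to look and compute and a tool call to move; the robot and the scene stay as the last step left them, time stands still between calls to the robot, and variables do not carry over. Pictures are saved under pics/ and viewed, at most 10 in all, crops included, and the job is handed in when it is done.

Besides the shell and the picture viewer there is one more tool, called after "Emit:" by a JSON object that holds its "fn" and its "kwargs", one argument or row to a line. step_arm: Moves the arm, as the interface text tells. Its arguments: {"type":"object","properties":{"rows":{"type":"array","items":{"type":"number"}}},"required":["rows"]}

```bash
ls; mkdir -p pics
python3 - <<'E'
from cell import sense, imaging, job, r
import cv2,numpy as np
print(sense()); print(r.tip_extent)
a=imaging.capture("scene");b=imaging.capture("side");c=imaging.capture("wrist")
for n in ("scene","side","wrist"): print(n,imaging.camera_model(n))
cv2.imwrite("pics/scene0.png",a);cv2.imwrite("pics/side0.png",b);cv2.imwrite("pics/wrist0.png",c)
m=np.zeros((600,800,3),np.uint8);
m[:300,:400]=cv2.resize(a,(400,300));m[:300,400:]=cv2.resize(b,(400,300));m[300:,:400]=cv2.resize(c,(400,300))
cv2.imwrite("pics/m0.png",m)
E
```

```text
pics
{'time': 0.0, 'q': array([ 6.92458542e+01,  2.83159577e+01,  7.71283166e+01,  1.91573800e-03,
        7.46261344e+01, -5.47173706e+00]), 'qd': array([-0.04649144,  0.06272092, -0.04493732,  0.00934348, -0.03310879,
       -0.00957352]), 'joint_torque': array([ 8.69675059e-04, -8.82148147e+01, -3.83878255e+01, -1.42927233e-04,
        9.64742299e-03,  3.85810483e-05]), 'ee_pos': array([0.16458974, 0.60255502, 0.21948159]), 'tcp_rot': array([-1.79930088e+02, -8.55194138e-03,  1.64717077e+02]), 'ft_force': array([ 0.17987828, -0.22167884, -0.59642689]), 'moment': array([0.02871234, 0.01646425, 0.03771862]), 'finger_force': 0.0, 'grip_width': 0.08572072151947728}
0.022
scene {'fovy': 48.627102567409004, 'cx': 252.0691416460565, 'cy': 192.1260275976626, 'rvec': array([ 0.67590603, -2.77571979,  0.9349401 ]), 'tvec': array([0.48807896, 0.24382196, 1.13660514])}
side {'fovy': 54.53307382824688, 'cx': 257.9924647784316, 'cy': 181.67412338896423, 'rvec': array([ 2.55168268, -0.45087906,  0.13725792]), 'tvec': array([-0.51482698,  0.22032778,  0.8636453 ])}
wrist {'fovy': 69.75127496568531, 'cx': 253.4435287496696, 'cy': 192.23311757474409, 'rvec': array([-2.28172752, -1.74062179, -0.28310455]), 'tvec': array([-0.62486884, -0.04127123,  0.38002276])}
```

View pics/m0.png

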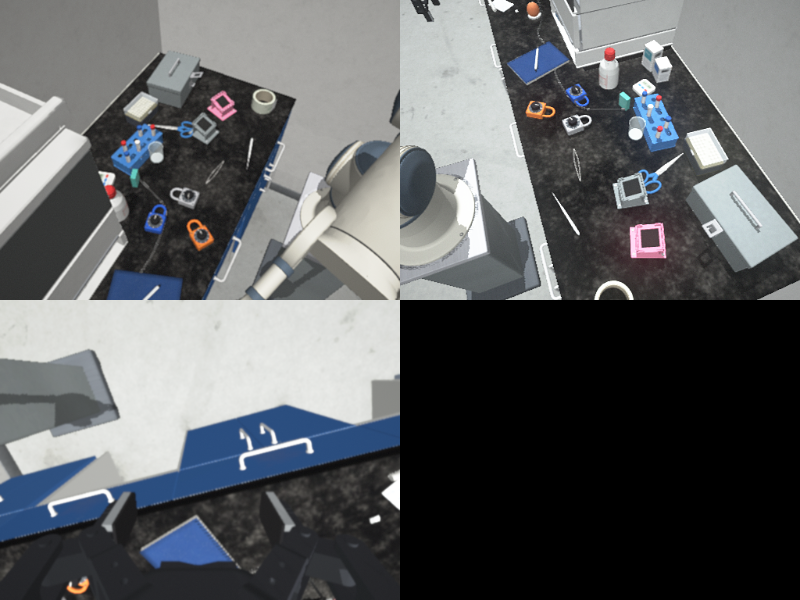

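The mosaic shows three padlocks. In the side view the bare steel one is at about (224,160), the blue at (227,122) and the orange at (180,138). There are two stands, the grey at about (297,243) and the pink at (317,307). I choose the steel lock and the grey stand, and check both in one close crop.

Run:
```python
import cv2,numpy as np
a=cv2.imread("pics/side0.png");b=cv2.imread("pics/scene0.png")
# side crop 150..350 x 90..290 ; x4 for two crops
L=cv2.resize(a[130:190,190:270],(400,300),interpolation=cv2.INTER_CUBIC) #x5
C=cv2.resize(a[210:270,260:340],(400,300),interpolation=cv2.INTER_CUBIC)
L2=cv2.resize(b[220:280,195:275],(400,300),interpolation=cv2.INTER_CUBIC)
C2=cv2.resize(b[135:195,220:300],(400,300),interpolation=cv2.INTER_CUBIC)
cv2.imwrite("pics/m1.png",np.vstack([np.hstack([L,C]),np.hstack([L2,C2])]))
```

```text
(no output)
```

View pics/m1.png

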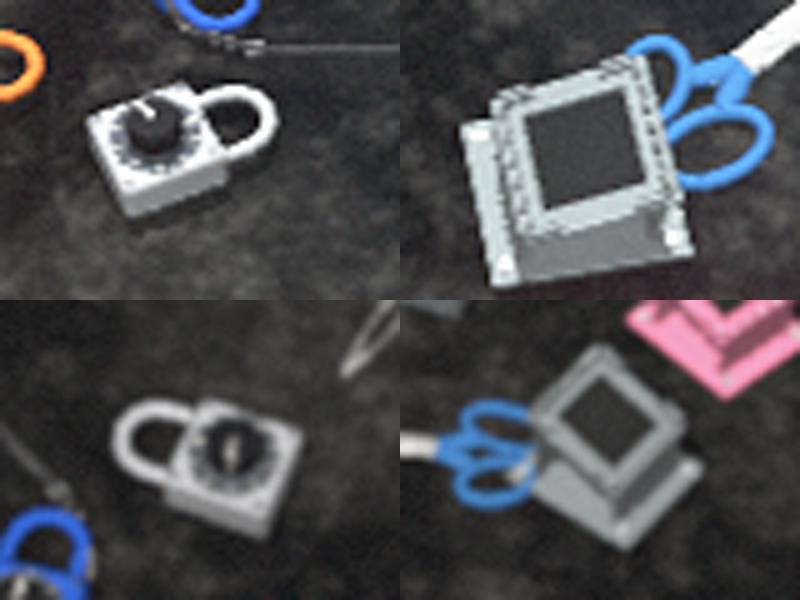

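The crop confirms the bare steel lock: knob at side (220,154) and scene (242,249), bow end at side (244,154). The grey cradle's pocket centre is at side (296,241) and scene (261,160).

```bash
cat > h.py <<'E'
from cell import sense, imaging, job, r
import cv2,numpy as np
from scipy.spatial.transform import Rotation as Ro
def cam(n):
    m=imaging.camera_model(n);f=192/np.tan(np.radians(m["fovy"]/2))
    R=cv2.Rodrigues(np.array(m["rvec"]))[0];t=np.array(m["tvec"])
    return np.array([[f,0,m["cx"]],[0,f,m["cy"]],[0,0,1]]),R,t
def ray(c,p):
    K,R,t=c; d=R.T@np.linalg.inv(K)@np.array([p[0],p[1],1.]); return -R.T@t,d/np.linalg.norm(d)
def onz(c,p,z):
    o,d=ray(c,p); return o+d*(z-o[2])/d[2]
def tri(c1,p1,c2,p2):
    o1,d1=ray(c1,p1);o2,d2=ray(c2,p2)
    s=np.linalg.lstsq(np.c_[d1,-d2],o2-o1,rcond=None)[0]
    a,b=o1+d1*s[0],o2+d2*s[1]; return (a+b)/2,np.linalg.norm(a-b)
def proj(c,P):
    K,R,t=c; q=K@(R@np.asarray(P,float)+t); return q[:2]/q[2]
def tcp():
    s=sense(); return np.array(s["ee_pos"]),Ro.from_euler("xyz",s["tcp_rot"],degrees=True)
np.set_printoptions(precision=4,suppress=True)
E
python3 - <<'E'
from h import *
S,C=cam("side"),cam("scene")
print("knob",tri(S,(220,154),C,(242.4,249)), onz(S,(220,154),.045),onz(C,(242.4,249),.045))
print("bow",tri(S,(244.4,153.6),C,(219,246)),onz(S,(244.4,153.6),.014),onz(C,(219,246),.014))
print("pocket",tri(S,(296.4,241),C,(261,160)),onz(S,(296.4,241),.055))
P=[(522,125),(630,90),(652,198),(540,222)]
for p in P: print(onz(S,((p[0]-400)/5+260,p[1]/5+210),.055))
E
```

```text
knob (array([0.4968, 0.1638, 0.0369]), np.float64(0.004533689233493893)) [0.4979 0.1585 0.045 ] [0.4923 0.1678 0.045 ]
bow (array([0.568 , 0.168 , 0.0011]), np.float64(0.0023332106311055936)) [0.5664 0.1593 0.014 ] [0.5626 0.1741 0.014 ]
pocket (array([ 0.5907, -0.1408,  0.0438]), np.float64(0.002235795533689339)) [ 0.589  -0.1445  0.055 ]
[ 0.5687 -0.1213  0.055 ]
[ 0.623  -0.1222  0.055 ]
[ 0.6105 -0.1746  0.055 ]
[ 0.5584 -0.1678  0.055 ]
```

Run:
```python
from h import *
K,R,t=cam("wrist");p,T=tcp()
o=-R.T@t; print(T.inv().apply(o-p),T.inv().as_matrix()@R.T)
s=sense();f=lambda q1,yaw:q1+90-yaw
# plan: target TCP above lock
yaw=180
tgt=np.array([.495-.0,.163,.22]);
print("tool shift mm",T.inv().apply(tgt-p)*1e3)
```

```text
[ 0.0813  0.0005 -0.1531] [[-0.0009 -0.948  -0.3184]
 [ 1.     -0.0008 -0.0004]
 [ 0.0002 -0.3184  0.948 ]]
tool shift mm [-434.536  -336.9994   -0.0833]
```

Emit:
{"fn": "step_arm", "kwargs": {
  "rows": [0,0,0,-30,-23,0,85,0,0,0,-60,-46,0,85,0,0,0,-90,-69,0,85,0,0,0,-120,-92,0,85,0,0,0,-150,-115,0,85,0,0,0,-180,-138,0,85,0,0,0,-210,-161,0,85,0,0,0,-240,-185,0,85]
}}

```text
time: 0.82
ee_pos: [0.3482, 0.3596, 0.22]
tcp_rot: [180.0, -0.0, 164.7]
ft_force: [0.8, -0.2, 0.2]
grip_width: 0.0851
finger_force: 0.0
```

Emit:
{"fn": "step_arm", "kwargs": {
  "rows": [0,0,-0.05,-30,-23,10,85,0,0,-0.1,-60,-46,20,85,0,0,-0.15,-90,-70,30,85,0,0,-0.2,-120,-94,40,85,0,0,-0.25,-150,-118,50,85,0,0,-0.267,-180,-140,60,85,0,0,-0.267,-195,-152,70,85,0,0,-0.267,-195,-152,70,85]
}}

```text
time: 1.48
ee_pos: [0.4971, 0.1599, 0.1483]
tcp_rot: [-179.9, -0.1, 179.8]
ft_force: [-0.4, -0.5, -0.5]
grip_width: 0.0853
finger_force: 0.0
```

Run:
```python
from h import *
p,T=tcp();c=cam("wrist");a=imaging.capture("wrist");cv2.imwrite("pics/w1.png",a)
print(p,T.as_euler("xyz",degrees=True),sense()["time"],sense()["q"]);np.save("w1",np.array([*c[0].ravel(),*c[1].ravel(),*c[2]]))
cv2.imwrite("pics/w1b.png",cv2.resize(a,(800,600),interpolation=cv2.INTER_CUBIC))
```

```text
[0.4971 0.1599 0.1483] [-179.9474   -0.0747  179.8267] 1.5333 [ 11.4722  25.0708  96.4796  -0.0065  58.5461 -78.3644]
```

View pics/w1b.png

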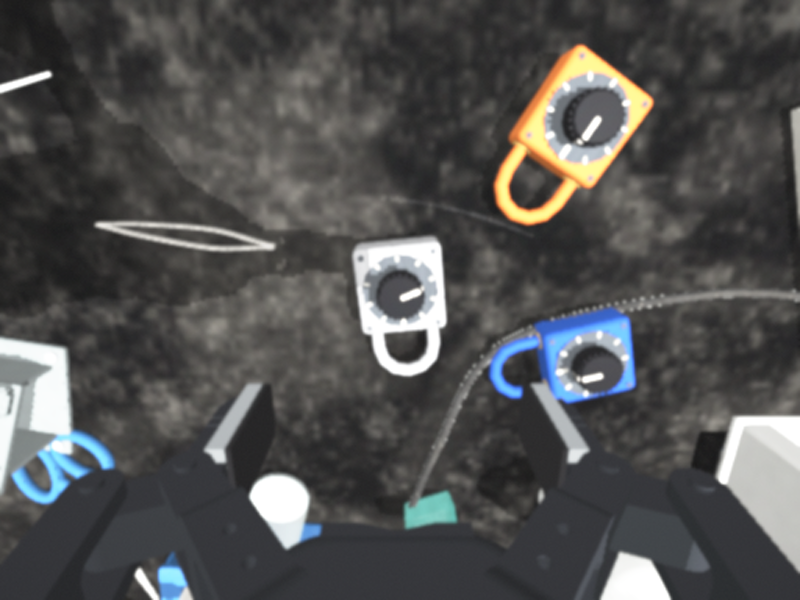

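The steel lock shows its face corners at about (355,243), (438,238), (446,328), (364,333) in the 800-px view, with the bow end at (408,373). The white line points right at about (420,291), roughly 250° clockwise from the shackle side, which is mark 7.

Run:
```python
from h import *
v=np.load("w1.npy");c=(v[:9].reshape(3,3),v[9:18].reshape(3,3),v[18:])
f=.64
P=np.array([onz(c,(x*f,y*f),.028) for x,y in [(355,243),(438,238),(446,328),(364,333)]]);print(P,P.mean(0))
print(np.linalg.norm(np.roll(P,1,0)-P,axis=1))
b=onz(c,(408*f,374*f),.014);print("bow",b)
k=onz(c,(401*f,293*f),.045);print("knob top",k)
l=onz(c,(421*f,291*f),.045);print("line",np.degrees(np.arctan2(*(l-k)[1::-1])))
x=(P[2]+P[3]-P[0]-P[1])/2;yaw=np.arctan2(x[1],x[0]);print("yaw",np.degrees(yaw))
ctr=P.mean(0);print("bow yaw",np.degrees(np.arctan2(*(b-ctr)[1::-1])),np.linalg.norm(b-ctr))
```

```text
[[0.4687 0.1338 0.028 ]
 [0.4656 0.1869 0.028 ]
 [0.5276 0.1941 0.028 ]
 [0.5312 0.1378 0.028 ]] [0.4983 0.1632 0.028 ]
[0.0626 0.0532 0.0624 0.0564]
bow [0.5703 0.1686 0.014 ]
knob top [0.497  0.1631 0.045 ]
line 95.78687686139668
yaw 5.147706483846477
bow yaw 4.350005133812345 0.07355385114191854
```

Emit:
{"fn": "step_arm", "kwargs": {
  "rows": [0,0,-0.09,-2,3,25,85,0,0,-0.09,-2,3,50,85,0,0,-0.09,-2,3,75,85,0,0,-0.09,-2,3,100,85,0,0,-0.09,-2,3,115,85,0,0,-0.09,-2,3,122,85,0,0,-0.09,-2,3,122,85,0,0,-0.09,-2,3,122,70]
}}

```text
time: 2.2
ee_pos: [0.4975, 0.1666, 0.0287]
tcp_rot: [180.0, 0.0, -174.8]
ft_force: [-0.2, 0.1, 0.6]
grip_width: 0.0752
finger_force: 0.0
```

Emit:
{"fn": "step_arm", "kwargs": {
  "rows": [0,0,0,0,0,0,50,0,0,0,0,0,0,50,0,0,0,0,0,0,50,0,0,0,0,0,0,50,0,0,0,0,0,0,50,0,0,0,0,0,0,50,0,0,0,0,0,0,50,0,0,0,0,0,0,50]
}}

```text
time: 2.87
ee_pos: [0.4975, 0.1661, 0.0281]
tcp_rot: [-180.0, -0.0, -174.8]
ft_force: [-0.2, -0.6, 0.4]
grip_width: 0.0502
finger_force: 0.0
```

Run:
```python
from h import *
print(sense())
a=imaging.capture("wrist");b=imaging.capture("side")
cv2.imwrite("pics/w2.png",np.hstack([cv2.resize(a,(480,360)),cv2.resize(b[120:200,180:251],(320,360),interpolation=cv2.INTER_CUBIC)]))
```

```text
{'time': 2.8667, 'q': array([ 11.9391,  36.0635, 101.9039,  -0.0012,  42.0381, -83.2294]), 'qd': array([ 0.091 ,  0.1277,  0.0891, -0.1317,  0.01  , -0.0114]), 'joint_torque': array([  0.001 , -81.1844, -19.2411,  -0.0001,   0.003 ,   0.0005]), 'ee_pos': array([0.4975, 0.1661, 0.0281]), 'tcp_rot': array([-179.9986,   -0.0054, -174.8307]), 'ft_force': array([-0.2305, -0.5627,  0.4449]), 'moment': array([-0.058 ,  0.0242, -0.0052]), 'finger_force': 0.0, 'grip_width': 0.05015284291527692}
```

View pics/w2.png

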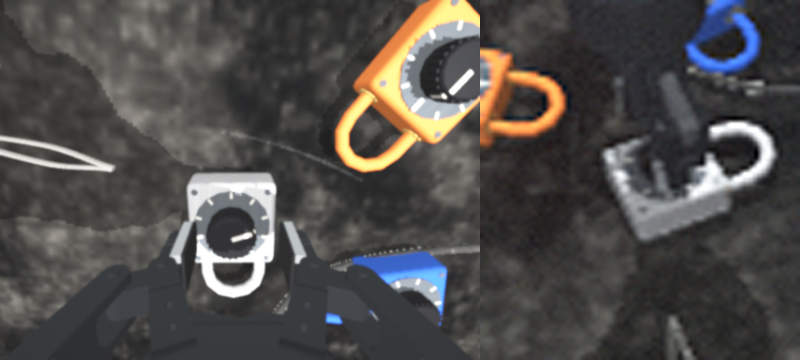

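The fingers closed to 50 mm without touching the case. In the wrist view the finger ends lie at about rows 220–260 of 360, beside the knob, and the side crop shows them above the case face. I need to know how high the tips really are.

Run:
```python
from h import *
a=imaging.capture("wrist");b=imaging.capture("side");d=imaging.capture("scene")
W=cv2.resize(a[200:350,155:355],(800,600),interpolation=cv2.INTER_CUBIC)
S=cv2.resize(b[120:180,200:260],(400,400),interpolation=cv2.INTER_CUBIC)
C=cv2.resize(d[215:275,210:270],(400,400),interpolation=cv2.INTER_CUBIC)
m=np.zeros((600,800,3),np.uint8);m[:300,:400]=cv2.resize(W,(400,300));m[200:,400:]=S;m[300:,:]=0;m[200:600,400:]=S;m[300:600,:400]=C[50:350]
cv2.imwrite("pics/w3.png",m)
c=cam("wrist");p,T=tcp()
for dz in (-.03,-.02,0,.022):
  print(dz,[proj(c,p+T.apply([.011,s*.025,dz])) for s in(-1,1)],[proj(cam("side"),p+T.apply([0,s*.025,dz])) for s in(-1,1)])
```

```text
-0.03 [array([203.5717, 246.478 ]), array([302.6622, 246.4233])] [array([222.2127, 155.885 ]), array([215.1105, 142.1931])]
-0.02 [array([206.7607, 237.1104]), array([299.5248, 237.0576])] [array([222.4975, 158.1032]), array([215.4483, 144.4742])]
0 [array([212.0557, 221.5571]), array([294.3157, 221.5078])] [array([223.0526, 162.4269]), array([216.1071, 148.9232])]
0.022 [array([216.6486, 208.0658]), array([289.7975, 208.0202])] [array([223.6419, 167.017 ]), array([216.8071, 153.6501])]
```

View pics/w3.png

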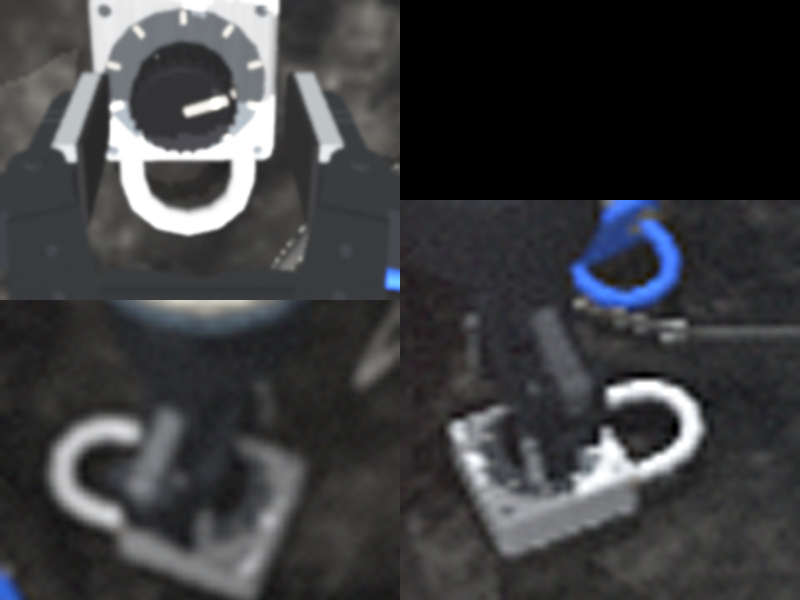

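The wrist view puts the fingertips at px (207,236) and (302,236). That fits tips about 20 mm behind the reported TCP, not 22 mm ahead. I reopen, recentre and step down carefully, watching the force.

Emit:
{"fn": "step_arm", "kwargs": {
  "rows": [0,0,0,0,0,0,85,0,0,0,1,-2,0,85,0,0,0,1.5,-3.5,0,85,0,0,0,1.5,-3.5,0,85,0,0,0,1.5,-3.5,5,85,0,0,0,1.5,-3.5,10,85,0,0,0,1.5,-3.5,15,85,0,0,0,1.5,-3.5,20,85]
}}

```text
time: 3.78
ee_pos: [0.4962, 0.1625, 0.0074]
tcp_rot: [-180.0, -0.0, -174.8]
ft_force: [1.1, -0.0, -0.3]
grip_width: 0.0851
finger_force: 0.0
```

Run:
```python
from h import *
print(sense()["ft_force"]);a=imaging.capture("wrist")
cv2.imwrite("pics/w4.png",cv2.resize(a[140:384,80:420],(680,488),interpolation=cv2.INTER_CUBIC))
c=cam("wrist");p,T=tcp();print(p)
for dz in (-.03,-.02,0,.022):
  print(dz,[proj(c,p+T.apply([.011,s*.0425,dz])) for s in(-1,1)])
```

```text
[ 1.0919 -0.0476 -0.3093]
[0.4958 0.1624 0.0066]
-0.03 [array([168.8712, 246.5265]), array([337.3602, 246.4298])]
-0.02 [array([174.2763, 237.1553]), array([332.0058, 237.062 ])]
0 [array([183.2504, 221.5964]), array([323.1164, 221.5095])]
0.022 [array([191.0345, 208.1008]), array([315.4063, 208.0203])]
```

View pics/w4.png

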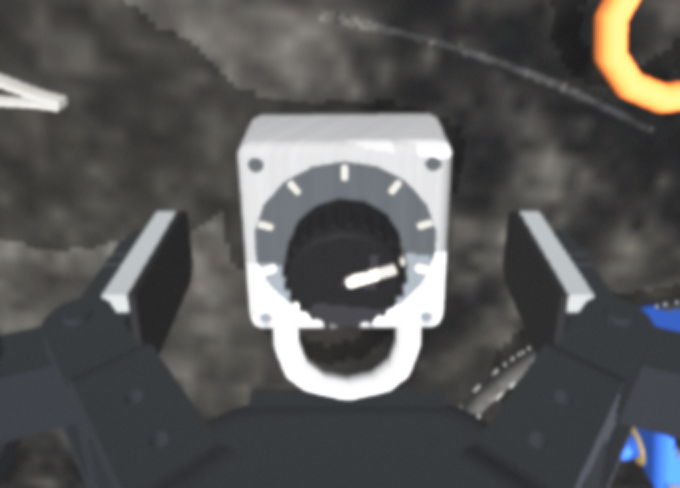

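The tips sit at crop (178,212), which again puts them about 30 mm behind the reported TCP when open, and the lock face is centred laterally. The line points at mark 7, the upper of the two right-hand marks. I grasp 4 mm further toward the shackle and 23 mm lower.

Emit:
{"fn": "step_arm", "kwargs": {
  "rows": [0,0,0,-2,0,6,85,0,0,0,-4,0,12,85,0,0,0,-4,0,18,85,0,0,0,-4,0,23,85,0,0,0,-4,0,23,85,0,0,0,-4,0,23,50,0,0,0,-4,0,23,50,0,0,0,-4,0,23,50]
}}

```text
time: 4.5
ee_pos: [0.5004, 0.1629, -0.0145]
tcp_rot: [180.0, 0.0, -174.8]
ft_force: [-1.6, 0.1, -2.4]
grip_width: 0.0573
finger_force: 64.3
```

Emit:
{"fn": "step_arm", "kwargs": {
  "rows": [0,0,0,0,0,0,50,0,0,0,0,0,0,50,0,0,0,0,0,0,50,0,0,0,0,0,0,50,0,0,0,0,0,0,50,0,0,0,0,0,0,50,0,0,0,0,0,0,50,0,0,0,0,0,0,50]
}}

```text
time: 5.17
ee_pos: [0.5004, 0.1629, -0.0145]
tcp_rot: [180.0, 0.0, -174.8]
ft_force: [-1.9, 0.3, 5.8]
grip_width: 0.057
finger_force: 65.2
```

Emit:
{"fn": "step_arm", "kwargs": {
  "rows": [0,0,0,0,0,-15,50,0,0,0,0,0,-40,50,0,0,0,0,0,-75,50,0,0,0,0,0,-110,50,0,0,0,0,0,-145,50,0,0,0,-4,-10,-170,50,0,0,0,-14,-35,-175,50,0,0,0,-28,-70,-175,50]
}}

```text
time: 5.83
ee_pos: [0.535, 0.0966, 0.1626]
tcp_rot: [180.0, 0.2, -174.7]
ft_force: [1.5, 0.1, -4.2]
grip_width: 0.0571
finger_force: 65.7
```

Emit:
{"fn": "step_arm", "kwargs": {
  "rows": [0,0,0,-15,-37,0,50,0,0,0,-30,-74,0,50,0,0,0,-45,-111,0,50,0,0,0,-60,-148,0,50,0,0,0,-76,-185,0,50,0,0,0,-90,-220,0,50,0,0,0,-103,-245,0,50,0,0,0,-104,-249,0,50]
}}

```text
time: 6.5
ee_pos: [0.6624, -0.1476, 0.1597]
tcp_rot: [-179.9, 0.1, -175.0]
ft_force: [-2.0, 0.3, -3.7]
grip_width: 0.057
finger_force: 65.7
```

Run:
```python
from h import *
p,T=tcp();c=cam("wrist");a=imaging.capture("wrist");cv2.imwrite("pics/w5.png",a)
print(p,T.as_euler("xyz",degrees=True),sense()["q"],sense()["grip_width"]);np.save("w5",np.array([*c[0].ravel(),*c[1].ravel(),*c[2]]))
print(proj(c,[.59,-.143,.055]))
cv2.imwrite("pics/w5b.png",cv2.resize(a,(800,600),interpolation=cv2.INTER_CUBIC))
```

```text
[ 0.6624 -0.1476  0.1597] [-179.915     0.0706 -175.0037] [ -17.4899   35.7192   73.0221   -0.0326   71.2348 -112.4911] 0.057084518973202956
[265.5147 110.6665]
```

View pics/w5b.png

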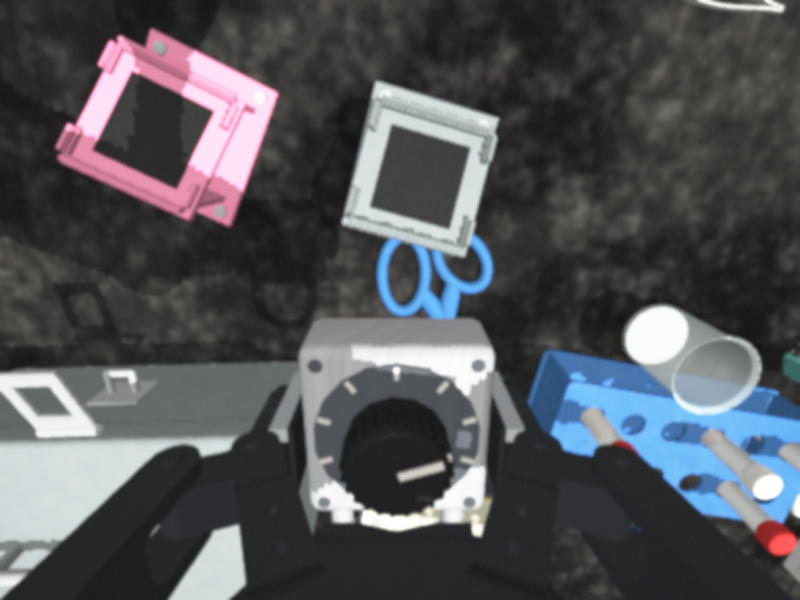

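The picture shows the grey cradle's dark floor with corners at (392,125), (468,148), (447,229), (371,207) in the 800-px view. The lock is held square between the pads, and the pink stand is off to the left.

Run:
```python
from h import *
from scipy.optimize import least_squares
v=np.load("w5.npy");c=(v[:9].reshape(3,3),v[9:18].reshape(3,3),v[18:])
px=np.array([(392,125),(468,148),(447,229),(371,207)])*.64
# image up=-X(downhill), right=+Y: order: (-x,-y),(-x,+y),(+x,+y),(+x,-y)
sg=np.array([(-1,-1),(-1,1),(1,1),(1,-1)])
def mod(q,rim=None):
    R=Ro.from_euler("z",q[2])*Ro.from_euler("y",-20,degrees=True)
    return np.array([proj(c,np.array([q[0],q[1],.055])+R.apply([s[0]*q[3]/2,s[1]*q[4]/2,0])) for s in sg])
s=least_squares(lambda q:(mod(q)-px).ravel(),[.59,-.143,0,.05,.05])
print(s.x,np.degrees(s.x[2]),s.fun)
q=s.x;R=Ro.from_euler("z",q[2])*Ro.from_euler("y",-20,degrees=True)
print("plate up corners pred",[proj(c,np.array([q[0],q[1],.055])+R.apply([.038,y,.008]))/.64 for y in(-.037,.037)],"seen (343,222)(467,255)")
# lock in hand: face corners, lock face z in tool; back at tool z -.0145 => face at -.0425
p,T=tcp()
for P in [(303,345),(490,345),(488,512),(312,512)]:
    o,d=ray(c,np.array(P)*.64); o=T.inv().apply(o-p);d=T.inv().apply(d);k=(-.0425-o[2])/d[2];print("face corner tool mm",(o+d*k)*1e3)
```

```text
[ 0.5921 -0.1399 -0.1855  0.049   0.0457] -10.628947860871838 [ 0.2184  0.1243  0.01   -0.0646  0.0549 -0.1619 -0.2808  0.0991]
plate up corners pred [array([339.7132, 220.4417]), array([468.0663, 256.0913])] seen (343,222)(467,255)
face corner tool mm [ 29.9072 -27.4739 -42.5   ]
face corner tool mm [ 29.8736  25.0994 -42.5   ]
face corner tool mm [-29.4927  28.5199 -42.5   ]
face corner tool mm [-29.4899 -28.7124 -42.5   ]
```

```bash
cat >> h.py <<'E'
SO=np.array([.5921,-.1399,.055]);SR=Ro.from_euler("z",-.1855)*Ro.from_euler("y",-20,degrees=True)
def rel(P,R):
    p,T=tcp(); print("rot",(T.inv()*R).as_rotvec(),"shift",T.inv().apply(P-p)*1e3,"t",sense()["time"],sense()["ft_force"],sense()["grip_width"])
def seat(off,turn=0): # TCP target given in seat frame (m), tool z into floor, extra turn about tool z (deg)
    return SO+SR.apply(off),SR*Ro.from_euler("y",180,degrees=True)*Ro.from_euler("z",turn,degrees=True)
E
python3 -c "
from h import *
rel(*seat([0,0,.05-.0145]))"
```

```text
rot [ 0.047  -0.3466  0.2703] shift [80.1648 15.5537 71.0961] t 6.55 [-1.2012 -0.2403 -3.4154] 0.057084518973202956
```

Emit:
{"fn": "step_arm", "kwargs": {
  "rows": [0.008,-0.058,0.045,13,3,8,50,0.016,-0.116,0.09,27,5,18,50,0.024,-0.174,0.135,40,8,30,50,0.032,-0.232,0.18,53,10,42,50,0.04,-0.29,0.225,67,13,55,50,0.047,-0.347,0.27,80,15.5,66,50,0.047,-0.347,0.27,80.2,15.5,71,50,0.047,-0.347,0.27,80.2,15.5,71,50]
}}

```text
time: 7.22
ee_pos: [0.5764, -0.1331, 0.0876]
tcp_rot: [179.9, 19.7, 169.5]
ft_force: [1.3, 0.1, -2.8]
grip_width: 0.0568
finger_force: 65.7
```

```bash
python3 -c "
from h import *
rel(*seat([0,0,.0015-.0145]));print(sense()['q'])"
```

```text
rot [ 0.0027 -0.0045  0.0026] shift [-4.7697 -3.9072 49.361 ] t 7.2167 [ 1.3059  0.1033 -2.8314] 0.05680255790121902
[ -20.9188   29.6305  107.3845    8.9771   23.8226 -108.0723]
```

Emit:
{"fn": "step_arm", "kwargs": {
  "rows": [0,0,0,0,0,8,50,0,0,0,0,0,16,50,0,0,0,0,0,24,50,0,0,0,0,0,30,50,0,0,0,0,0,30,50,0,0,0,0,0,30,50,0,0,0,0,0,30,50,0,0,0,0,0,30,50]
}}

```text
time: 7.88
ee_pos: [0.5895, -0.1366, 0.0612]
tcp_rot: [180.0, 20.0, 169.5]
ft_force: [0.8, -0.1, -2.3]
grip_width: 0.0567
finger_force: 65.7
```

```bash
python3 -c "
from h import *
rel(*seat([0,0,.0015-.0145]));print(sense()['q'])"
```

```text
rot [0.0016 0.0003 0.0027] shift [-0.8837 -2.7775 19.8748] t 7.8833 [ 0.8016 -0.0944 -2.2568] 0.05672379463097898
[ -20.7366   33.0678  106.8451   10.0573   20.6605 -109.0869]
```

Emit:
{"fn": "step_arm", "kwargs": {
  "rows": [0,0,0,0,-1,2,50,0,0,0,-0.5,-2,4,50,0,0,0,-1,-2.8,7,50,0,0,0,-1,-2.8,10,50,0,0,0,-1,-2.8,12,50,0,0,0,-1,-2.8,12,50,0,0,0,-1,-2.8,12,50,0,0,0,-1,-2.8,12,50]
}}

```text
time: 8.55
ee_pos: [0.5938, -0.1402, 0.0499]
tcp_rot: [180.0, 20.0, 169.5]
ft_force: [-0.8, 0.5, -3.9]
grip_width: 0.0564
finger_force: 65.7
```

Run:
```python
from h import *
rel(*seat([0,0,.0015-.0145]))
a=imaging.capture("wrist");b=imaging.capture("side")
m=np.hstack([cv2.resize(a[150:384,100:412],(480,360),interpolation=cv2.INTER_CUBIC),cv2.resize(b[195:267,265:329],(320,360),interpolation=cv2.INTER_CUBIC)])
cv2.imwrite("pics/w6.png",m)
```

```text
rot [ 0.0016 -0.0001  0.0027] shift [-0.1244 -0.0404  7.6476] t 8.55 [-0.7872  0.4545 -3.8853] 0.05640502392415296
```

View pics/w6.png

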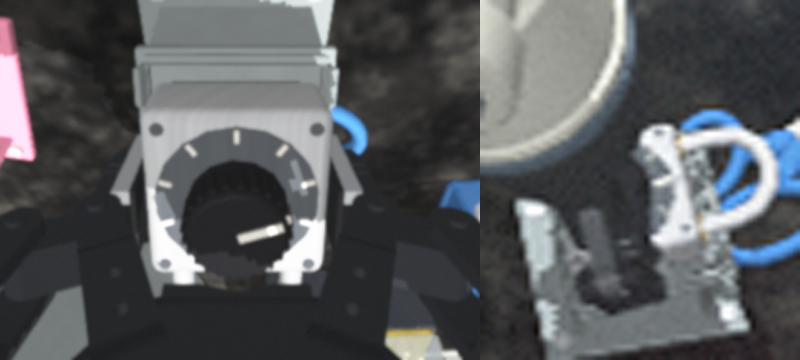

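The lock (crop x 143–332) sits laterally centred on the rim (135–335) and square to it, so I lower the last 8 mm.

Emit:
{"fn": "step_arm", "kwargs": {
  "rows": [0,0,0,0,0,2,50,0,0,0,0,0,4,50,0,0,0,0,0,6,50,0,0,0,0,0,7,50,0,0,0,0,0,8,50,0,0,0,0,0,8.5,50,0,0,0,0,0,8.5,50,0,0,0,0,0,8.5,50]
}}

```text
time: 9.32
ee_pos: [0.5966, -0.1407, 0.0419]
tcp_rot: [180.0, 20.0, 169.5]
ft_force: [-0.3, -1.3, -2.5]
grip_width: 0.0569
finger_force: 65.9
```

Emit:
{"fn": "step_arm", "kwargs": {
  "rows": [0,0,0,0,0,0.5,50,0,0,0,0,0,1,50,0,0,0,0,0,1,50,0,0,0,0,0,1,62,0,0,0,0,0,1,70,0,0,0,0,0,1,80,0,0,0,0,0,1,80,0,0,0,0,0,1,80]
}}

```text
time: 9.98
ee_pos: [0.5972, -0.1409, 0.0411]
tcp_rot: [180.0, 20.0, 169.5]
ft_force: [0.3, -0.0, -0.1]
grip_width: 0.0799
finger_force: 0.0
```

Emit:
{"fn": "step_arm", "kwargs": {
  "rows": [0,0,0,0,0,-5,80,0,0,0,0,0,-15,80,0,0,0,0,0,-30,80,0,0,0,0,0,-45,80,0,0,0,0,0,-60,80,0,0,0,0,0,-70,80,0,0,0,0,0,-70,80,0,0,0,0,0,-70,80]
}}

```text
time: 10.65
ee_pos: [0.5737, -0.1366, 0.1075]
tcp_rot: [180.0, 20.1, 169.5]
ft_force: [1.4, 0.4, -0.4]
grip_width: 0.0803
finger_force: 0.0
```

Run:
```python
from h import *
p,T=tcp();c=cam("wrist");a=imaging.capture("wrist");b=imaging.capture("side");cv2.imwrite("pics/w7.png",a)
np.save("w7",np.array([*c[0].ravel(),*c[1].ravel(),*c[2]]));print(SR.inv().apply(p-SO))
m=np.hstack([cv2.resize(a[110:344,100:412],(480,360),interpolation=cv2.INTER_CUBIC),cv2.resize(b[195:267,265:329],(320,360),interpolation=cv2.INTER_CUBIC)])
cv2.imwrite("pics/w7b.png",m)
```

```text
[ 0.0004 -0.0002  0.0558]
```

View pics/w7b.png

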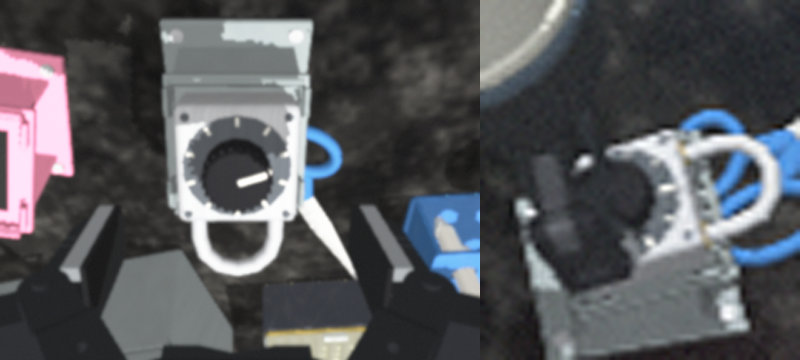

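The lock is seated in the pocket, knob at crop (237,172), white line still on mark 7. I work out its centre in the seat frame.

Run:
```python
from h import *
v=np.load("w7.npy");c=(v[:9].reshape(3,3),v[9:18].reshape(3,3),v[18:])
def on(P,h):
    o,d=ray(c,(P[0]*.65+100,P[1]*.65+110));o=SR.inv().apply(o-SO);d=SR.inv().apply(d);return (o+d*(h-o[2])/d[2])*1e3
print("knob",on((236,175),.045))
P=np.array([on(q,.028) for q in[(180,112),(297,108),(299,217),(180,220)]]);print(P,P.mean(0))
print("bow",on((238,274),.014))
l=on((267,175),.045)-on((239,183),.045);print("line cw deg",-np.degrees(np.arctan2(l[1],l[0]))%360)
# knob grip: jaw turn options; h=+.0165
x=P.mean(0)[0]/1e3
for turn in (70,60): print(turn); rel(*seat([0,0,.0165],turn))
print(sense()["q"])
```

```text
knob [-4.5438  0.0785 45.    ]
[[-27.2478 -24.8387  28.    ]
 [-29.1865  27.0708  28.    ]
 [ 25.7357  30.6731  28.    ]
 [ 27.4782 -27.0448  28.    ]] [-0.8051  1.4651 28.    ]
bow [69.6713  1.3396 14.    ]
line cw deg 252.37410163403672
70
rot [ 0.0012 -0.0013  1.2243] shift [-0.2761  0.0492 38.2785] t 10.75 [ 0.65   -0.0965 -0.1301] 0.08011433325558664
60
rot [ 0.0013 -0.0012  1.0498] shift [-0.2761  0.0492 38.2785] t 10.75 [ 0.65   -0.0965 -0.1301] 0.08011433325558664
[ -21.4193   27.5627  106.9718    8.5798   26.0818 -108.0222]
```

Emit:
{"fn": "step_arm", "kwargs": {
  "rows": [0,0,0.12,0,0,3,60,0,0,0.24,0.5,0,6,55,0,0,0.36,1,0,9,50,0,0,0.48,1,0,12,50,0,0,0.6,1,0,15,50,0,0,0.72,1,0,18,50,0,0,0.84,1,0,20,50,0,0,0.96,1,0,20,50]
}}

```text
time: 11.42
ee_pos: [0.579, -0.1375, 0.0863]
tcp_rot: [163.4, 11.1, 112.6]
ft_force: [-0.6, 0.6, -0.4]
grip_width: 0.0502
finger_force: 0.0
```

Emit:
{"fn": "step_arm", "kwargs": {
  "rows": [0,0,0.12,0,0,0,50,0,0,0.24,0,0,0,50,0,0,0.36,0,0,0,50,0,0,0.48,0,0,0,50,0,0,0.6,0,0,0,50,0,0,0.72,0,0,0,50,0,0,0.84,0,0,0,50,0,0,0.96,0,0,0,50]
}}

```text
time: 12.08
ee_pos: [0.5791, -0.1375, 0.0867]
tcp_rot: [161.2, -6.9, 60.3]
ft_force: [0.5, -0.6, -0.5]
grip_width: 0.05
finger_force: 0.0
```

```bash
python3 -c "
from h import *
rel(*seat([-.001,0,.0165],110));print(sense()['q'])"
```

```text
rot [-0.0019 -0.0013 -0.0035] shift [ 0.2078  0.6154 17.7735] t 12.0833 [ 0.5467 -0.5655 -0.4675] 0.050029196433014726
[-21.2781  29.908  107.0813   9.2734  23.6999   1.6701]
```

Descend on the knob and close.

Emit:
{"fn": "step_arm", "kwargs": {
  "rows": [0,0,0,0,0.5,4,50,0,0,0,0,0.5,8,50,0,0,0,0,0.5,12,50,0,0,0,0,0.5,16,50,0,0,0,0,0.5,18,50,0,0,0,0,0.5,18,50,0,0,0,0,0.5,18,40,0,0,0,0,0.5,18,30]
}}

```text
time: 12.75
ee_pos: [0.5857, -0.1389, 0.0709]
tcp_rot: [161.1, -6.7, 60.7]
ft_force: [-2.4, 1.3, 0.3]
grip_width: 0.0305
finger_force: 1.7
```

Emit:
{"fn": "step_arm", "kwargs": {
  "rows": [0,0,0,0,0,0,24,0,0,0,0,0,0,24,0,0,0,0,0,0,24,0,0,0,0,0,0,24,0,0,0,0,0,0,24,0,0,0,0,0,0,24,0,0,0,0,0,0,24,0,0,0,0,0,0,24]
}}

```text
time: 13.42
ee_pos: [0.5855, -0.1388, 0.0713]
tcp_rot: [161.1, -6.8, 60.7]
ft_force: [-4.2, 1.9, 5.1]
grip_width: 0.0281
finger_force: 58.7
```

Emit:
{"fn": "step_arm", "kwargs": {
  "rows": [0,0,-0.12,0,0,0,24,0,0,-0.24,0,0,0,24,0,0,-0.36,0,0,0,24,0,0,-0.48,0,0,0,24,0,0,-0.6,0,0,0,24,0,0,-0.72,0,0,0,24,0,0,-0.84,0,0,0,24,0,0,-0.96,0,0,0,24]
}}

```text
time: 14.08
ee_pos: [0.5856, -0.1389, 0.0713]
tcp_rot: [163.4, 11.4, 113.2]
ft_force: [-2.6, 1.1, 5.5]
grip_width: 0.0279
finger_force: 59.1
```

Emit:
{"fn": "step_arm", "kwargs": {
  "rows": [0,0,-0.12,0,0,0,24,0,0,-0.24,0,0,0,24,0,0,-0.36,0,0,0,24,0,0,-0.48,0,0,0,24,0,0,-0.6,0,0,0,24,0,0,-0.72,0,0,0,24,0,0,-0.84,0,0,0,24,0,0,-0.96,0,0,0,24]
}}

```text
time: 14.75
ee_pos: [0.5858, -0.1388, 0.0714]
tcp_rot: [-179.9, 20.0, 169.9]
ft_force: [-0.8, 2.8, 4.2]
grip_width: 0.0279
finger_force: 59.0
```

Emit:
{"fn": "step_arm", "kwargs": {
  "rows": [0,0,-0.12,0,0,0,24,0,0,-0.24,0,0,0,24,0,0,-0.36,0,0,0,24,0,0,-0.48,0,0,0,24,0,0,-0.59,0,0,0,24,0,0,-0.593,0,0,0,24,0,0,-0.593,0,0,0,24,0,0,-0.593,0,0,0,24]
}}

```text
time: 15.42
ee_pos: [0.5857, -0.1388, 0.0714]
tcp_rot: [-168.6, 16.5, -155.0]
ft_force: [-2.6, 2.6, 7.9]
grip_width: 0.0281
finger_force: 59.4
```

```bash
python3 -c "
from h import *
rel(*seat([-.001,0,.0165],110-144));print(sense())"
```

```text
rot [ 0.0011  0.0013 -0.0002] shift [0.3845 0.3812 1.084 ] t 15.4167 [-2.5547  2.6283  7.8917] 0.028106056423593425
{'time': 15.4167, 'q': array([ -21.1438,   31.8412,  106.8874,    9.913 ,   21.8656, -143.0918]), 'qd': array([ 0.0344, -0.1367, -0.0453, -0.0626,  0.0052,  0.12  ]), 'joint_torque': array([ -1.1337, -73.7716, -21.6156,   0.1179,  -2.7871,  -0.1024]), 'ee_pos': array([ 0.5857, -0.1388,  0.0714]), 'tcp_rot': array([-168.5572,   16.5495, -154.9564]), 'ft_force': array([-2.5547,  2.6283,  7.8917]), 'moment': array([0.3923, 0.1011, 0.1952]), 'finger_force': 59.421374844387174, 'grip_width': 0.028106056423593425}
```

Emit:
{"fn": "step_arm", "kwargs": {
  "rows": [0,0,0,0,0,0,40,0,0,0,0,0,0,50,0,0,0,0,0,-2,50,0,0,0.12,0,0,-12,50,0,0,0.24,0,0,-22,60,0,0,0.36,0,0,-32,75,0,0,0.48,0,0,-40,80,0,0,0.593,0,0,-40,80]
}}

```text
time: 16.08
ee_pos: [0.5724, -0.1366, 0.11]
tcp_rot: [179.8, 20.1, 169.1]
ft_force: [0.7, -0.3, 0.3]
grip_width: 0.0797
finger_force: 0.0
```

Run:
```python
from h import *
p,T=tcp();c=cam("wrist");a=imaging.capture("wrist");cv2.imwrite("pics/w8.png",a)
print(SR.inv().apply(p-SO),sense()["ft_force"])
# rectify the knob-top plane: 60x60mm @ 8px/mm
src=[];dst=[]
for x,y in[(-.03,-.03),(-.03,.03),(.03,.03),(.03,-.03)]:
    src.append(proj(c,SO+SR.apply([x-.001,y,.045])));dst.append([(y+.03)*8000,(x+.03)*8000])
H=cv2.getPerspectiveTransform(np.float32(src),np.float32(dst))
w=cv2.warpPerspective(a,H,(480,480),flags=cv2.INTER_CUBIC);cv2.imwrite("pics/w8b.png",w)
g=cv2.cvtColor(w,cv2.COLOR_BGR2GRAY)
yy,xx=np.mgrid[:480,:480];m=(g>130)&(np.hypot(xx-240,yy-240)<8*11)
n,lab,st,ce=cv2.connectedComponentsWithStats(m.astype(np.uint8))
for i in range(1,n):
    if st[i,4]>60:
        ys,xs=np.where(lab==i);C=np.cov(xs,ys);wv,V=np.linalg.eigh(C);print(st[i],ce[i],"axis",V[:,1],"ang cw from +x(down)",np.degrees(np.arctan2(-(ce[i][0]-240),ce[i][1]-240))%360)
```

```text
[ 0.     -0.0004  0.0585] [-0.7655 -0.0547  0.7017]
[ 153  204   90   52 3005] [197.0656 230.624 ] axis [-0.9669 -0.2551] ang cw from +x(down) 102.318875216812
```

The dial reads about 103–105° clockwise from the shackle side, nearest to 108°, so it is on mark 3. Next I grip the shackle legs.

Emit:
{"fn": "step_arm", "kwargs": {
  "rows": [0,0,0,-15,0,0,75,0,0,0,-30,0,5,75,0,0,0,-45,0,15,70,0,0,0,-45,0,30,70,0,0,0,-45,0,40,70,0,0,0,-45,0,45,70,0,0,0,-45,0,45,70,0,0,0,-45,0,45,70]
}}

```text
time: 16.8
ee_pos: [0.6283, -0.1467, 0.0813]
tcp_rot: [180.0, 19.9, 169.6]
ft_force: [-0.4, -0.7, -0.0]
grip_width: 0.0703
finger_force: 0.0
```

```bash
python3 -c "
from h import *
rel(*seat([.045,0,-.009]));print(sense()['q'])"
```

```text
rot [ 0.0018 -0.0012  0.0031] shift [-1.4026 -0.0015 21.0947] t 16.8 [-0.3962 -0.6861 -0.039 ] 0.07033364842657433
[ -20.2665   33.0595  100.3306    7.4079   27.1509 -105.8481]
```

Emit:
{"fn": "step_arm", "kwargs": {
  "rows": [0,0,0,-1,0,5,70,0,0,0,-1,0,10,70,0,0,0,-1,0,15,70,0,0,0,-1,0,19,70,0,0,0,-1,0,21,70,0,0,0,-1,0,21,70,0,0,0,-1,0,21,55,0,0,0,-1,0,21,42]
}}

```text
time: 17.47
ee_pos: [0.6373, -0.1485, 0.0626]
tcp_rot: [180.0, 20.1, 169.5]
ft_force: [-3.8, -0.2, 16.3]
grip_width: 0.0471
finger_force: 18.8
```

Emit:
{"fn": "step_arm", "kwargs": {
  "rows": [0,0,0,0,0,0,40,0,0,0,0,0,0,40,0,0,0,0,0,0,40,0,0,0,0,0,0,40,0,0,0,0,0,0,40,0,0,0,0,0,0,40,0,0,0,0,0,0,40,0,0,0,0,0,0,40]
}}

```text
time: 18.13
ee_pos: [0.6376, -0.1485, 0.0631]
tcp_rot: [180.0, 20.1, 169.5]
ft_force: [-1.0, 0.6, 6.0]
grip_width: 0.0453
finger_force: 60.8
```

```bash
python3 -c "
from h import *
rel(*seat([.045,0,-.009]));print(sense()['finger_force'])"
```

```text
rot [0.0014 0.0018 0.0027] shift [1.2593 0.1133 0.8006] t 18.1333 [-0.9552  0.6352  6.0154] 0.045305399562154014
60.83015921409242
```

Emit:
{"fn": "step_arm", "kwargs": {
  "rows": [0,0,0,-2,0,0,40,0,0,0,-4,0,0,40,0,0,0,-6,0,0,40,0,0,0,-8,0,0,40,0,0,0,-10,0,0,40,0,0,0,-12,0,0,40,0,0,0,-14,0,0,40,0,0,0,-14,0,0,40]
}}

```text
time: 18.8
ee_pos: [0.6504, -0.1508, 0.0672]
tcp_rot: [180.0, 20.0, 169.5]
ft_force: [-0.9, 2.2, 5.1]
grip_width: 0.0449
finger_force: 60.5
```

```bash
cat > m.py <<'E'
from h import *
def rect(c,a,h,x0,x1,n):
    src=[];dst=[]
    for x,y in[(x0,-.04),(x0,.04),(x1,.04),(x1,-.04)]:
        src.append(proj(c,SO+SR.apply([x,y,h])));dst.append([(y+.04)*5000,(x-x0)*5000])
    w=cv2.warpPerspective(a,cv2.getPerspectiveTransform(np.float32(src),np.float32(dst)),(400,int((x1-x0)*5000)),flags=cv2.INTER_CUBIC);cv2.imwrite(n,w);return w
E
python3 - <<'E'
from m import *
rel(*seat([.045,0,-.009]))
c=cam("wrist");a=imaging.capture("wrist");w=rect(c,a,.028,-.045,.045,"pics/w9.png");g=cv2.cvtColor(w,cv2.COLOR_BGR2GRAY)
print("x profile of face (mm: gray)",[(int(i/5-45),int(g[i,120:140].mean()),int(g[i,260:280].mean())) for i in range(0,150,10)])
E
```

```text
rot [0.0016 0.0005 0.0026] shift [14.9303 -0.0115  0.1499] t 18.8 [-0.865   2.2042  5.0903] 0.04493760959275432
x profile of face (mm: gray) [(-45, 209, 213), (-43, 210, 213), (-41, 152, 212), (-39, 123, 131), (-37, 112, 113), (-35, 139, 149), (-33, 96, 97), (-31, 116, 145), (-29, 230, 237), (-27, 249, 250), (-25, 250, 251), (-23, 232, 248), (-21, 177, 223), (-19, 181, 188), (-17, 96, 141)]
```

Emit:
{"fn": "step_arm", "kwargs": {
  "rows": [0,0,0,-1,0,0,40,0,0,0,-2,0,0,40,0,0,0,-3,0,0,40,0,0,0,-4,0,0,40,0,0,0,-5,0,0,40,0,0,0,-5,0,0,40,0,0,0,-5,0,0,40,0,0,0,-5,0,0,40]
}}

```text
time: 19.52
ee_pos: [0.6537, -0.1515, 0.0682]
tcp_rot: [180.0, 19.9, 169.5]
ft_force: [-6.4, 0.3, 2.2]
grip_width: 0.0449
finger_force: 60.8
```

Run:
```python
from m import *
rel(*seat([.045,0,-.009]))
f=SR.inv().apply(sense()["ft_force"]);print("f seat",f)
c=cam("wrist");a=imaging.capture("wrist");w=rect(c,a,.028,-.045,.045,"pics/w10.png");g=cv2.cvtColor(w,cv2.COLOR_BGR2GRAY)
print([(int(i/5-45),int(g[i,120:140].mean()),int(g[i,260:280].mean())) for i in range(0,120,5)])
```

```text
rot [ 0.0018 -0.0018  0.0026] shift [18.4153  0.0675 -0.0505] t 19.5167 [-6.357   0.2557  2.2399] 0.04491485429061236
f seat [-5.1493 -0.9212  4.2578]
[(-45, 210, 213), (-44, 210, 214), (-43, 210, 215), (-42, 211, 214), (-41, 212, 215), (-40, 180, 214), (-39, 126, 196), (-38, 126, 157), (-37, 114, 115), (-36, 112, 113), (-35, 130, 133), (-34, 190, 192), (-33, 188, 194), (-32, 117, 144), (-31, 109, 125), (-30, 121, 130), (-29, 138, 140), (-28, 138, 140), (-27, 164, 199), (-26, 225, 233), (-25, 239, 244), (-24, 248, 250), (-23, 250, 251), (-22, 251, 251)]
```

Emit:
{"fn": "step_arm", "kwargs": {
  "rows": [0,0,0,0,0,0,50,0,0,0,0,0,0,60,0,0,0,0,0,0,70,0,0,0,0,0,-10,78,0,0,0,0,0,-30,80,0,0,0,10,0,-50,80,0,0,0,35,0,-60,80,0,0,0,62,0,-60,80]
}}

```text
time: 20.23
ee_pos: [0.5778, -0.1377, 0.107]
tcp_rot: [-180.0, 20.3, 169.6]
ft_force: [0.6, -0.7, -0.7]
grip_width: 0.0796
finger_force: 0.0
```

Emit:
{"fn": "step_arm", "kwargs": {
  "rows": [0,0,0,0,0,0,80,0,0,0,0,0,0,80,0,0,0,0,0,0,80,0,0,0,0,0,0,80,0,0,0,0,0,0,80,0,0,0,0,0,0,80,0,0,0,0,0,0,80,0,0,0,0,0,0,80]
}}

```text
time: 20.9
ee_pos: [0.5772, -0.1374, 0.1039]
tcp_rot: [180.0, 20.0, 169.5]
ft_force: [-0.3, 0.7, -0.9]
grip_width: 0.0801
finger_force: 0.0
```

Run:
```python
from m import *
rel(*seat([.001,0,-.0135]))
c=cam("wrist");a=imaging.capture("wrist");b=imaging.capture("side");cv2.imwrite("pics/w11.png",a)
w=rect(c,a,.028,-.045,.045,"pics/w11f.png")
w2=rect(c,a,.014,.0,.11,"pics/w11b.png");g=cv2.cvtColor(w2,cv2.COLOR_BGR2GRAY)
print("bow end profile",[(int(i/5),int(g[i,190:210].mean())) for i in range(250,500,10)])
m=np.zeros((600,800,3),np.uint8);m[:360,:480]=cv2.resize(a[110:344,100:412],(480,360),interpolation=cv2.INTER_CUBIC);m[:360,480:]=cv2.resize(b[195:267,265:329],(320,360),interpolation=cv2.INTER_CUBIC)
m[360:,:240]=cv2.resize(w,(240,240));m[360:,250:450]=cv2.resize(w2,(200,240))
cv2.imwrite("pics/w11m.png",m)
```

```text
rot [0.0016 0.0001 0.0027] shift [ 1.5628  0.1425 64.5779] t 20.9 [-0.3151  0.7478 -0.8708] 0.08011773794897656
bow end profile [(50, 48), (52, 49), (54, 51), (56, 61), (58, 67), (60, 65), (62, 69), (64, 75), (66, 82), (68, 84), (70, 80), (72, 84), (74, 85), (76, 117), (78, 176), (80, 228), (82, 248), (84, 249), (86, 177), (88, 56), (90, 38), (92, 32), (94, 30), (96, 30), (98, 29)]
```

View pics/w11m.png

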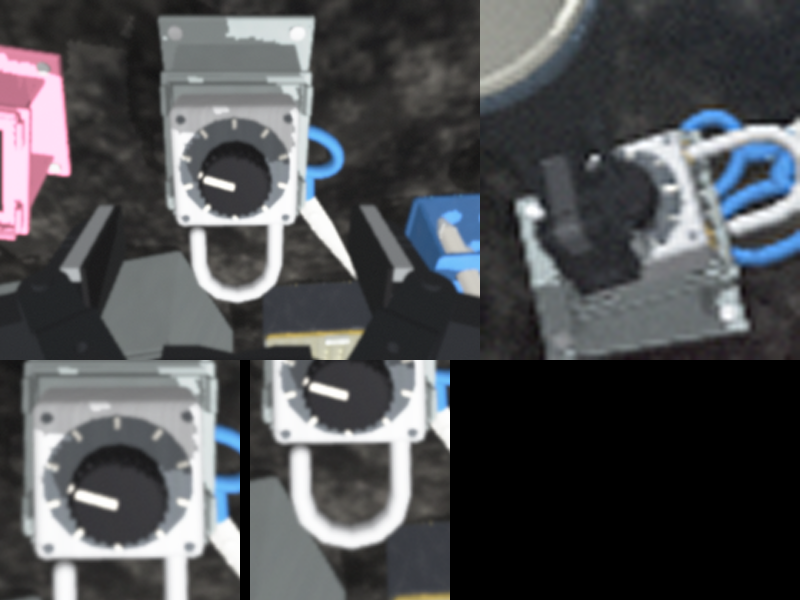

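The shackle is fully out: the bow ends at 86.5 mm in the seat frame, against 84 + 2 expected. The dial is on mark 3 and the lock is square in the pocket, so I regrip the case.

Emit:
{"fn": "step_arm", "kwargs": {
  "rows": [0,0,0,0,0,12,80,0,0,0,0,0,24,80,0,0,0,0,0,36,80,0,0,0,0,0,48,80,0,0,0,0,0,58,80,0,0,0,0,0,64,80,0,0,0,0,0,64,80,0,0,0,0,0,64,68]
}}

```text
time: 21.67
ee_pos: [0.5985, -0.1412, 0.0433]
tcp_rot: [180.0, 20.0, 169.5]
ft_force: [0.8, -0.4, 0.5]
grip_width: 0.0697
finger_force: 0.0
```

Emit:
{"fn": "step_arm", "kwargs": {
  "rows": [0,0,0,0,0,0,60,0,0,0,0,0,0,50,0,0,0,0,0,0,50,0,0,0,0,0,0,50,0,0,0,0,0,0,50,0,0,0,0,0,0,50,0,0,0,0,0,0,50,0,0,0,0,0,0,50]
}}

```text
time: 22.33
ee_pos: [0.5985, -0.1413, 0.0444]
tcp_rot: [180.0, 20.0, 169.5]
ft_force: [-3.9, 0.9, 7.1]
grip_width: 0.0571
finger_force: 65.5
```

Emit:
{"fn": "step_arm", "kwargs": {
  "rows": [0,0,0,0,0,-3,50,0,0,0,0,0,-8,50,0,0,0,0,0,-15,50,0,0,0,0,0,-25,50,0,0,0,-5,0,-38,50,0,0,0,-10,0,-52,50,0,0,0,-15,0,-66,50,0,0,0,-20,0,-80,50]
}}

```text
time: 23.0
ee_pos: [0.5897, -0.1397, 0.1273]
tcp_rot: [180.0, 20.0, 169.5]
ft_force: [0.6, -0.0, -2.7]
grip_width: 0.0568
finger_force: 64.7
```

Emit:
{"fn": "step_arm", "kwargs": {
  "rows": [0,0,0,-5,0,-14,50,0,0,0,-10,0,-26,50,0,0,0,-14,0,-36,50,0,0,0,-17,0,-43,50,0,0,0,-18,0,-47,50,0,0,0,-18,0,-47,50,0,0,0,-18,0,-47,50,0,0,0,-18,0,-47,50]
}}

```text
time: 23.67
ee_pos: [0.5905, -0.1398, 0.1754]
tcp_rot: [179.9, 19.9, 169.5]
ft_force: [0.7, 0.1, -4.3]
grip_width: 0.057
finger_force: 64.8
```

Emit:
{"fn": "step_arm", "kwargs": {
  "rows": [0,0,0,0,0,0,50,0,0,0,0,0,0,50,0,0,0,0,0,0,50,0,0,0,0,0,0,50,0,0,0,0,0,0,50,0,0,0,0,0,0,50,0,0,0,0,0,0,50,0,0,0,0,0,0,50]
}}

```text
time: 24.33
ee_pos: [0.5909, -0.14, 0.1761]
tcp_rot: [180.0, 20.0, 169.5]
ft_force: [0.7, 0.4, -3.7]
grip_width: 0.0567
finger_force: 64.8
```

Run:
```python
from m import *
p,T=tcp();print("lock centre",p+T.apply([0,0,-.0275]),sense()["finger_force"],np.abs(sense()["qd"]).max(),sense()["ft_force"])
c=cam("wrist");a=imaging.capture("wrist");cv2.imwrite("pics/w12.png",a);g=cv2.cvtColor(a,cv2.COLOR_BGR2GRAY)
# compare with bow end in hand: project bow tip if open / shut (tool frame), lock back at tool z -.0145
for n,x in(("open",.084),("shut",.070)):
    u=proj(c,p+T.apply([-x+.004,0,-.0265]));print(n,u,g[int(u[1])-2:int(u[1])+3,int(u[0])-2:int(u[0])+3].mean() if 0<u[1]<380 else None)
# from scene and side cameras: bow bar brightness at open/shut
for cn in("side","scene"):
    cc=cam(cn);im=cv2.cvtColor(imaging.capture(cn),cv2.COLOR_BGR2GRAY)
    print(cn,[(int(x*1e3),int(im[tuple(np.round(proj(cc,p+T.apply([-x,0,-.0285]))).astype(int)[::-1])])) for x in np.arange(.03,.1,.004)])
```

```text
lock centre [ 0.5817 -0.1383  0.2019] 64.77628469467163 0.03916366086463774 [ 0.7235  0.4443 -3.7215]
open [253.0167 373.7872] 42.76
shut [252.9893 356.7204] 43.08
side [(30, 55), (34, 38), (38, 39), (42, 34), (46, 36), (50, 35), (54, 42), (58, 38), (62, 41), (66, 44), (70, 38), (74, 126), (78, 234), (82, 154), (86, 43), (90, 47), (94, 46), (98, 51)]
scene [(30, 51), (34, 43), (38, 45), (42, 40), (46, 38), (50, 38), (54, 38), (58, 41), (62, 47), (66, 123), (70, 155), (74, 192), (78, 167), (82, 107), (86, 94), (90, 76), (94, 89), (98, 141)]
```

The bow bar sits at 76–84 mm from the case centre in the side view, so the shackle is still fully open. The lock is at z = 0.20 m over the cradle and steady, so I hand in.

```bash
python3 -c "
from cell import job
print(job.job_done())"
```

```text
the job is handed in; nothing more can be done
None
```

The job is handed in at about 24.5 s: the padlock was seated in the cradle, its dial set to 3 and the shackle pulled fully open, and the arm is holding it open and steady about 20 cm above the bench over the cradle; I gave the bottle and carton a wide berth but did not check them again at the end.

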